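# Seat the casting against the stop and lock the toggle clamp

## Task

Of the two sanding cradles on the table, one already holds its casting clamped; in the other the casting still lies loose in the V with the clamp open. With the fingertips, push that loose casting along its V until its end is fully home against the stop plate, and then push its clamp lever over, past the dead point, until it snaps down into lock on the casting. Pick nothing up, and leave the clamped casting, its lever and the things round about undisturbed.

Things in the scene. Friction and masses are not known exactly. Their poses are not given: they have to be found in the camera images.
- cradle: The cradle to work on, screwed to the table: plywood plate 180 x 160 x 12 mm with a wooden V trough, an upright aluminium stop plate at one end of the V and a toggle clamp on a riser. Origin at table height under the middle of a casting that is home. y: along the V, away from the stop. x: from the clamp across the V, roughly away from the robot. V: y -59 to +53 mm, x within 40 mm, 55 mm high.
- casting: The loose casting, a rough round resin piece 59 mm thick, 122 mm long, about 0.21 kg, lying in the V 20 to 40 mm short of the stop, its axis 61 mm above the table. Origin: centre of the end face that looks at the stop; z runs along the piece away from the stop, so the free end, where it can be pushed, is 122 mm along z. It slides with 1 to 3 N.
- clamp_handle (a joint): Lever of the open clamp, rad: 0 = level, locked on its stop; starts at about 1.1 to 1.4, nearly upright, leaning to the cradle's -x. Pushing its grip to -x and down lowers it. At 0.6 the rubber tip meets the casting; then it resists (2 to 3 N at the grip) and springs back if let go, until the dead point at 0.22; below 0.2 it snaps to 0 itself. Above 0.8 it stays where it is left.
- pivot (a point): Axis of the open clamp's lever, parallel to the cradle's y; in the cradle's frame at x = -65, y = -10, z = 120 mm. The clamp stands on a riser that spans x -101 to -27, y -41 to +21 mm, 94 mm high.
- grip (a point): Middle of the lever's grip, on its centre line: round red plastic bar, 17 mm thick, 70 mm long, along the lever. It lies 120 mm from the pivot along the lever and 6 mm off that line, on the side that is uppermost when the lever is down. The grip ends 155 mm from the pivot and moves with the lever.
- pad: Rubber tip, 19 mm thick, on the arm of the open clamp; as the lever is pushed down it comes down on top of the casting, 10 mm to the stop side of the casting's middle, and gives by some mm (spring). Its own origin is of no use.
- stop (a point): Centre of the stop plate's face, which the end of the casting must meet: y = -61 mm in the cradle's frame. The plate is 70 mm wide, 6 mm thick and its top is 80 mm above the table.
- cradle_b: The other, identical sanding cradle, whose casting is already clamped: same frame and measures.
- casting_b: The casting clamped in the other cradle; same size and axes. Leave it alone.
- clamp_b_handle (a joint): Lever of the other clamp, rad: 0 = down and locked, as it is. Leave it so.
- pad_b: Rubber tip of the other clamp, pressing on its casting.
- sanding_block: Cork sanding block, 97 x 68 x 26 mm, flat on the table in front of the cradles; origin at the centre of its underside. Bystander.
- marker: Paint marker, 130 mm long and 18 mm thick, lying on the table to the left; origin under its middle. Bystander.
- pigment_pot: Dark round pot with a push lid, 63 mm in diameter, 70 mm high, standing on the table left of the cradles; origin at the centre of its underside. Bystander.
- casting_00: Another casting, standing upright on the table right of the cradles, 60 mm in diameter and 123 mm high; origin at the centre of its underside. Bystander. More castings like it, up to 128 mm above the table, stand fixed behind and to the left of the cradles.

How it is judged:
By the outcome, as a careful person would: the job done as asked, in the order asked, and still so for the second after the job is handed in, with the robot touching nothing.
It also fails if it takes over 48 s, if anything falls off the work surface, if the arm or the gripper's body presses on something with over 40 N, if the wrist force passes 120 N, or if a joint passes its speed limit or range.

## Robot

A 6-joint arm with a two-finger parallel gripper is mounted at the origin on a cart in front of the work surface, level with it; the furniture and walls round the work are solid. World frame = base frame: x ahead of the robot, y to its left, z up, the work surface at z = 0. Lengths are in mm, angles in rad, forces in N, time in s.
With the tool pointing down it reaches from about 400 to 825 mm from the base axis. Payload 7 kg.
Tool frame: the origin (TCP) lies at the very end of the fingers, on their centre line; the grasp point (between the pads) lies 19 mm behind it (bot.grip_point_offset is the distance from the TCP to the grasp point, in mm); z points along the fingers, x is the direction in which the jaws open and shut, and the axes are right-handed (so a half turn about z gives the same grasp; the last joint's range is limited). The gripper opens to 88 mm and grips with 3 to 60 N. Pads are 19 mm wide; open, the fingers measure 130 mm over their backs; the gripper's body (78 mm by 193 mm) begins 47 mm behind the grasp point.
Start: joints at [-1.02, 0.359, 0.012, 0, -1.224, -0.288], TCP at [175.329, -651.809, 226.561] pointing down, gripper open.
Joint ranges: [-3.07, 3.07], [-1.43, 2.12], [-1.02, 1.25], [-3.03, 1.67], [-3.05, -0], [-3.03, 3.03]. Speed limits (rad/s): [2.39, 2.39, 3.01, 3.14, 3.14, 3.14].

## Interface

Orientations are given as a rotation vector (axis times angle).
In Python, from cell import readout, vision, bot gives the robot as it stands.
- The arm moves only by the tool arm_command, never from a script. Its argument "moves" is one flat list of numbers, 7 for each row, row after row: the turn, a rotation vector about the tool's x, y, z in degrees, then the shift along the tool's x, y, z in cm, then the gripper command: -1 is fully open, 1 is shut, values between are in proportion. In form: [wx, wy, wz, x, y, z, grip, wx, wy, wz, x, y, z, grip, ...]. A call has 1 to 12 rows; each row shifts and turns the commanded pose from where the row before left it, along the tool's axes as they then stand; what a row does not reach is not made up. A row lasts 1/8 s, in which the tool goes at most 62.5 mm and 10.7 degrees, less where a joint would pass 70% of its speed; a pose out of reach is approached as far as the arm can. A call with a gripper value outside its range is refused whole. The fingers move at their own pace and stop on an object; the grip force is fixed at half the most. Time passes only in rows, so rows that do not move let the fingers close. It gives the time, the measured TCP pose, the force and the opening at its end, in the units of the state.
- readout.get_state(): the state, without advancing time (a new reading comes with each control period).
- vision.camera(name): name is "side" or "top"; returns a dict with "img" (420x560x3 uint8, red, green, blue), "camera_matrix" (3x3 intrinsics, pixels), "pose" (4x4, takes a point from camera to world coordinates). Camera axes: x right, y down, z forward; pixel columns grow to the right and rows downward; lengths in mm; the calibration is good to about 2 mm. A picture is of the moment at which its call begins. There is no depth.
- bot.job_done(): hands the job in, once; it reports no verdict.
The state is a dict: "clock": time; "joint_pos": joint angles; "qd": joint speeds; "tau": joint torques, N m; "ee_pos": TCP position; "eef_rot": TCP orientation; "ft_force": force on the tool from outside, world axes, zero at the start; "moment": the same for the moment, N m; "finger_gap": finger opening in mm.
Only numpy, scipy, OpenCV 4.12 (cv2) and the standard library are available. Lean on these libraries where they do the work, as an engineer would, in place of code of your own. Each camera call takes 0.05 s, during which the arm holds its last target.

## Working session

There is one attempt and no reset: what is moved stays moved. The work goes in short steps, Python scripts to look and compute and a tool call to move; the robot and the scene stay as the last step left them, time stands still between calls to the robot, and variables do not carry over. Pictures are saved under pics/ and viewed, and the job is handed in when it is done.

Besides the shell and the picture viewer there is one more tool, called after "Call:" by a JSON object that holds its "fn" and its "kwargs", one argument or row to a line. arm_command: Moves the arm, as the interface text tells. Its arguments: {"type":"object","properties":{"moves":{"type":"array","items":{"type":"number"}}},"required":["moves"]}

```bash
ls; mkdir -p pics; python3 - <<'E'
from cell import readout, vision, bot
import cv2,numpy as np
s=readout.get_state();print(s)
for n in("side","top"):
    c=vision.camera(n);cv2.imwrite(f"pics/{n}0.png",c["img"][:,:,::-1]);print(n,c["camera_matrix"].tolist(),np.round(c["pose"],4).tolist())
E
```

```text
pics
{'clock': 0.0, 'joint_pos': array([-1.01990034e+00,  3.59364886e-01,  1.10753526e-02, -3.61215952e-04,
       -1.22408488e+00, -2.88058730e-01]), 'qd': array([-8.77071345e-05, -8.05347013e-04,  2.07581127e-04, -1.38325655e-04,
        1.56839139e-03,  1.80437337e-03]), 'tau': array([ 1.60618525e-03, -5.82715952e+01,  2.93046838e+01,  6.99696645e+00,
        6.85940424e-03, -1.86377606e-04]), 'ee_pos': array([ 175.20854532, -651.36776513,  225.64209032]), 'eef_rot': array([-1.91051734e+00, -2.49219429e+00, -1.38452551e-03]), 'ft_force': array([2.42329275e-01, 1.91745807e+00, 4.15410131e-04]), 'moment': array([-0.00739295, -0.03087261, -0.03558341]), 'finger_gap': 87.6264689431688}
side [[458.82579941715363, 0.0, 269.58203022503176], [0.0, 458.82579941715363, 215.09266950440554], [0.0, 0.0, 1.0]] [[-0.8833, -0.2955, 0.3641, 15.2296], [-0.4687, 0.5332, -0.7043, 855.2095], [0.014, -0.7927, -0.6094, 938.3145], [0.0, 0.0, 0.0, 1.0]]
top [[463.3305920399112, 0.0, 275.8475063698544], [0.0, 463.3305920399112, 207.63278682766907], [0.0, 0.0, 1.0]] [[-0.0224, -0.9969, 0.0759, 410.0976], [-0.9997, 0.0215, -0.0131, -93.663], [0.0114, -0.0761, -0.997, 1510.1577], [0.0, 0.0, 0.0, 1.0]]
```

View pics/side0.png

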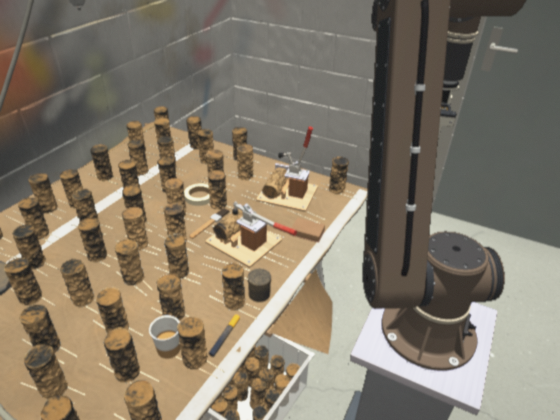

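View pics/top0.png

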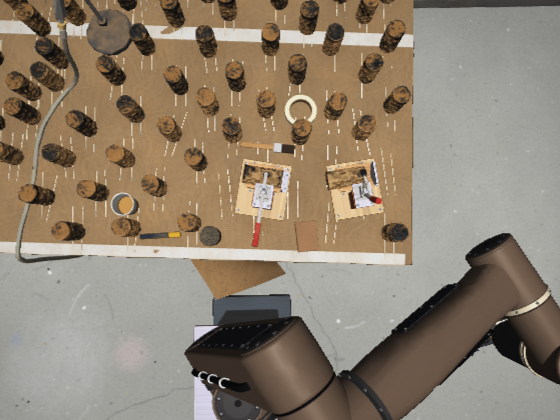

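The open clamp (upright red lever) is on the right-hand cradle, at about top (357,190) and side (290,185). The closed one is at top (263,190). I'll enlarge both views.

```bash
python3 - <<'E'
import cv2
a=cv2.imread("pics/top0.png")[140:260,310:420];cv2.imwrite("pics/topc.png",cv2.resize(a,None,fx=5,fy=5,interpolation=cv2.INTER_CUBIC))
a=cv2.imread("pics/side0.png")[120:220,240:360];cv2.imwrite("pics/sidec.png",cv2.resize(a,None,fx=6,fy=6,interpolation=cv2.INTER_CUBIC))
E
```

```text
(no output)
```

View pics/topc.png

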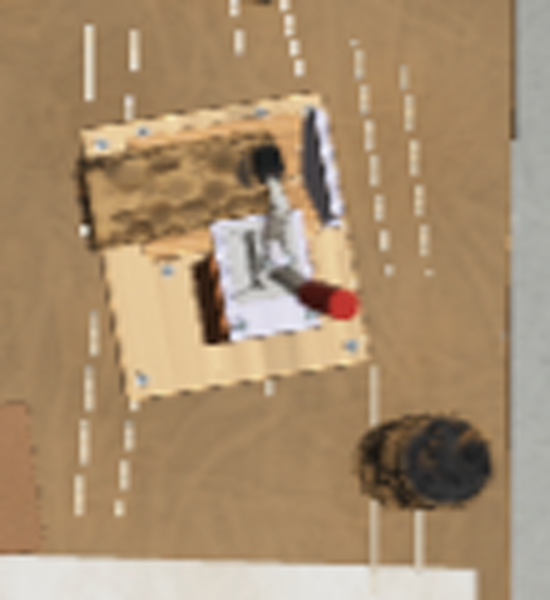

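View pics/sidec.png

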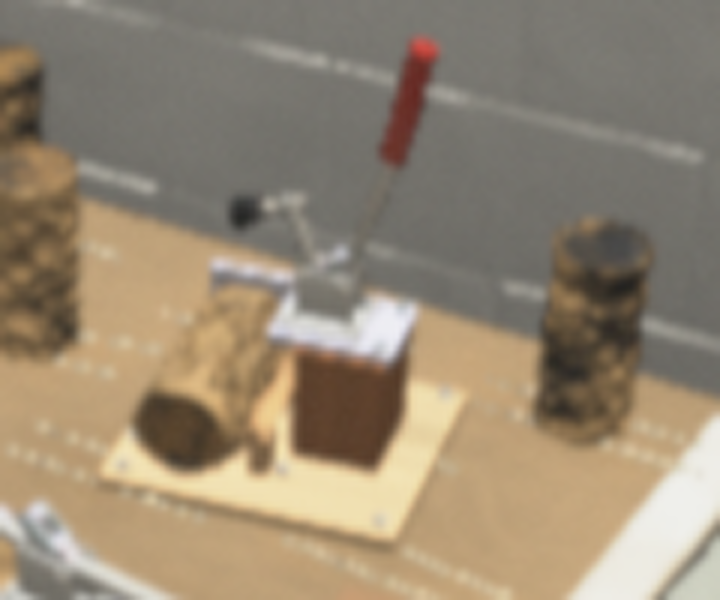

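```bash
cat > h.py <<'E'
import numpy as np, cv2
from scipy.optimize import least_squares
T=dict(top=(np.array([[463.3305920399112,0,275.8475],[0,463.33059,207.63279],[0,0,1]]),None))
from cell import vision,readout
CAL={}
def cal(n):
    import pickle,os
    f=f"cal_{n}.pkl"
    if not os.path.exists(f):
        c=vision.camera(n);pickle.dump((np.array(c["camera_matrix"]),np.array(c["pose"])),open(f,"wb"))
    return pickle.load(open(f,"rb"))
def ray(n,u,v):
    K,P=cal(n);d=P[:3,:3]@np.linalg.solve(K,[u,v,1.]);return P[:3,3],d
def onz(n,u,v,z):
    o,d=ray(n,u,v);return o+d*(z-o[2])/d[2]
def proj(n,p):
    K,P=cal(n);q=K@(P[:3,:3].T@(np.asarray(p)-P[:3,3]));return q[:2]/q[2]
def tri(a,b):
    o1,d1=ray("top",*a);o2,d2=ray("side",*b)
    d1/=np.linalg.norm(d1);d2/=np.linalg.norm(d2)
    t=np.linalg.lstsq(np.c_[d1,-d2],o2-o1,rcond=None)[0]
    p,q=o1+t[0]*d1,o2+t[1]*d2;return (p+q)/2,np.linalg.norm(p-q)
tc=lambda x,y:(310+x/5-.4,140+y/5-.4)
sc=lambda x,y:(240+x/6-.4,120+y/6-.4)
E
python3 - <<'E'
from h import *
np.set_printoptions(precision=1,suppress=True)
C=[(80,132),(320,95),(370,358),(132,400)]
W=np.array([onz("top",*tc(*c),12) for c in C]);print("plate top",W)
S=[(100,478),(395,540),(467,392)]
print("plate side",[onz("side",*sc(*c),12) for c in S])
R=[(213,225),(300,210),(325,322),(230,340)]
print("riser",np.array([onz("top",*tc(*c),94) for c in R]))
print("riser side",[onz("side",*sc(*c),94) for c in [(268,335),(380,360),(418,303)]])
print("grip end",tri(tc(343,304),sc(424,48)))
print("pad",tri(tc(266,162),sc(245,212)))
print("stop top",[onz("top",*tc(*c),80) for c in [(308,110),(330,222),(318,105),(340,220)]])
print("casting free end side centre", onz("side",*sc(180,430),61), "top edge at 61",[onz("top",*tc(*c),61) for c in [(82,160),(92,248)]])
E
```

```text
plate top [[ 657.1 -279.    12. ]
 [ 678.3 -437.2   12. ]
 [ 504.9 -463.2   12. ]
 [ 481.  -307.4   12. ]]
plate side [array([ 651.2, -272.5,   12. ]), array([ 477.1, -300.8,   12. ]), array([ 500.8, -458.4,   12. ])]
riser [[ 584.  -349.2   94. ]
 [ 592.2 -403.3   94. ]
 [ 522.5 -416.1   94. ]
 [ 512.7 -357.2   94. ]]
riser side [array([ 579.7, -340.5,   94. ]), array([ 513.3, -348. ,   94. ]), array([ 519.2, -413.5,   94. ])]
grip end (array([ 517.4, -386.8,  268.4]), np.float64(1.646029439259953))
pad (array([ 613.4, -372.6,  148.3]), np.float64(1.913798236741215))
stop top [array([ 656.8, -413.8,   80. ]), array([ 586. , -424.8,   80. ]), array([ 659.8, -420.2,   80. ]), array([ 587.2, -431.1,   80. ])]
casting free end side centre [ 601. -275.   61.] top edge at 61 [array([ 631.1, -273.7,   61. ]), array([ 575. , -278.3,   61. ])]
```

Call:
{"fn": "arm_command", "kwargs": {
  "moves": [0,0,-9.3,0,0,-1.5,1,0,0,-9.3,0,0,-1.5,1,0,0,-9.3,0,0,-1.5,1,0,0,-9.3,0,0,-1.5,1,0,0,-9.3,0,0,-1.5,1,0,0,-9.3,0,0,-1.5,1,0,0,-9.3,0,0,-1.5,1,0,0,-9.3,0,0,-1.5,1,0,0,-9.3,0,0,-1.5,1,0,0,0,0,0,0,1]
}}

```text
clock: 1.45
ee_pos: [175.5, -652.2, 362.6]
eef_rot: [-0.238, 3.132, -0.003]
ft_force: [0.3, -0.1, -0.0]
finger_gap: 0.7
```

```bash
cat >> h.py <<'E'
from scipy.spatial.transform import Rotation as R
O=np.array([613.2,-358.3,0]);TH=np.radians(8.7)
EX=np.array([np.cos(TH),np.sin(TH),0]);EY=np.array([-np.sin(TH),np.cos(TH),0])
def w(x,y,z): return O+EX*x+EY*y+np.array([0,0,z])
def cr(p): d=np.asarray(p)-O; return np.array([d@EX,d@EY,d[2]])
def go(target):
    s=readout.get_state();r=R.from_rotvec(s["eef_rot"]).as_matrix()
    d=r.T@(np.asarray(target)-s["ee_pos"])
    print("t",round(s["clock"],2),"pos",s["ee_pos"].round(1),"cradle",cr(s["ee_pos"]).round(1),"xang",np.degrees(np.arctan2(r[1,0],r[0,0])).round(1),"z",r[:,2].round(3),"F",s["ft_force"].round(1),"gap",round(s["finger_gap"],1),"tool delta cm",(d/10).round(2), "j",s["joint_pos"].round(2))
E
python3 - <<'E'
from h import *
go(w(0,112,360)); print(w(0,112,45))
# neighbours
a=cv2.imread("pics/top0.png")
for c in [(365,133),(302,138),(397,236)]: print(c,onz("top",*c,0).round())
E
```

```text
t 1.45 pos [ 175.5 -652.2  362.6] cradle [-477.1 -224.3  362.6] xang -171.3 z [ 0.001 -0.002 -1.   ] F [ 0.3 -0.1 -0. ] gap 0.7 tool delta cm [-47.71  33.63   0.22] j [-1.02  0.31  0.24  0.   -1.5   1.17]
[ 596.25878813 -247.58868468   45.        ]
(365, 133) [ 767. -415.    0.]
(302, 138) [ 754. -205.    0.]
(397, 236) [ 424. -507.    0.]
```

Call:
{"fn": "arm_command", "kwargs": {
  "moves": [0,0,0,-4,2.8,0,1,0,0,0,-4,2.8,0,1,0,0,0,-4,2.8,0,1,0,0,0,-4,2.8,0,1,0,0,0,-4,2.8,0,1,0,0,0,-4,2.8,0,1,0,0,0,-4,2.8,0,1,0,0,0,-4,2.8,0,1,0,0,0,-4,2.8,0,1,0,0,0,-4,2.8,0,1,0,0,0,-4,2.8,0,1,0,0,0,-3.7,2.8,0,1]
}}

```text
clock: 2.95
ee_pos: [596.4, -245.6, 360.4]
eef_rot: [0.233, -3.132, -0.001]
ft_force: [0.2, -0.4, 0.1]
finger_gap: 0.6
```

Call:
{"fn": "arm_command", "kwargs": {
  "moves": [0,0,0,0,0,4,1,0,0,0,0,0,5,1,0,0,0,0,0,5,1,0,0,0,0,0,4,1,0,0,0,0,0,4,1,0,0,0,0,0,0,1,0,0,0,0,0,0,1]
}}

```text
clock: 3.82
ee_pos: [596.3, -247.4, 142.8]
eef_rot: [-0.238, 3.132, -0.001]
ft_force: [0.1, -0.1, 0.8]
finger_gap: 0.5
```

```bash
python3 - <<'E'
from h import *
go(w(0,112,45))
p=readout.get_state()["ee_pos"]
for n in("side","top"):
    a=vision.camera(n)["img"][:,:,::-1].copy();u=proj(n,p);print(n,u.round(1))
    x,y=(int(u[0])-60,int(u[1])-50)
    cv2.imwrite(f"pics/{n}1.png",cv2.resize(a[y:y+110,x:x+130],None,fx=5,fy=5,interpolation=cv2.INTER_CUBIC));print(x,y)
E
```

```text
t 3.83 pos [ 596.3 -247.4  142.8] cradle [  0.  112.2 142.8] xang -171.3 z [ 0.001 -0.001 -1.   ] F [ 0.1 -0.1  0.8] gap 0.5 tool delta cm [ 0.01 -0.01  9.78] j [-0.09  0.37 -0.17  0.   -1.03  0.24]
side [267.2 174.9]
207 124
top [320.8 179.1]
260 129
```

View pics/side1.png

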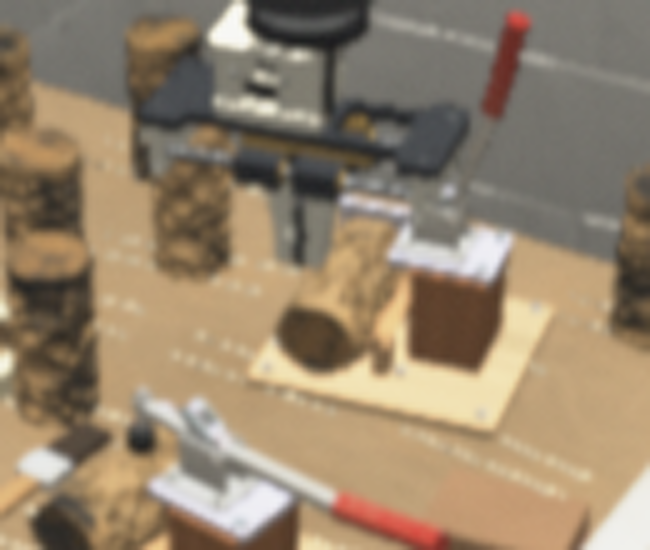

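View pics/top1.png

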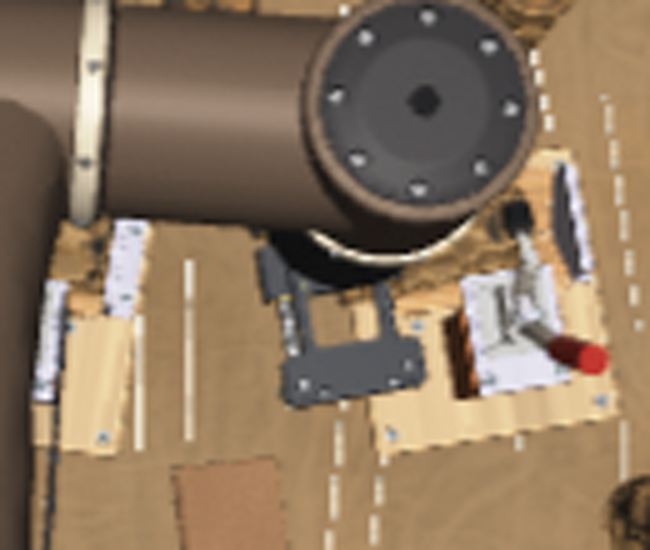

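The tips show at side (267,177), against a prediction of (267,175), so the calibration holds. They are clear of the casting's free end. I'll descend beyond that end.

Call:
{"fn": "arm_command", "kwargs": {
  "moves": [0,0,0,0,0,3,1,0,0,0,0,0,3,1,0,0,0,0,0,2,1,0,0,0,0,0,1.4,1,0,0,0,0,0,0,1,0,0,0,0,0,0,1]
}}

```text
clock: 4.68
ee_pos: [596.5, -247.3, 48.8]
eef_rot: [-0.24, 3.131, -0.001]
ft_force: [0.1, 0.1, 1.3]
finger_gap: 0.6
```

```bash
python3 - <<'E'
from h import *
go(w(0,93,48))
p=readout.get_state()["ee_pos"]
for n in("side",):
    a=vision.camera(n)["img"][:,:,::-1].copy();u=proj(n,p);print(n,u.round(1))
    x,y=(int(u[0])-60,int(u[1])-60)
    cv2.imwrite(f"pics/{n}2.png",cv2.resize(a[y:y+110,x:x+130],None,fx=5,fy=5,interpolation=cv2.INTER_CUBIC));print(x,y)
E
```

```text
t 4.67 pos [ 596.5 -247.3   48.8] cradle [  0.3 112.3  48.8] xang -171.2 z [ 0.002 -0.    -1.   ] F [0.1 0.1 1.3] gap 0.6 tool delta cm [ 0.03 -1.93  0.08] j [-0.09  0.47 -0.26  0.   -0.84  0.24]
side [266.8 198.8]
206 138
```

View pics/side2.png

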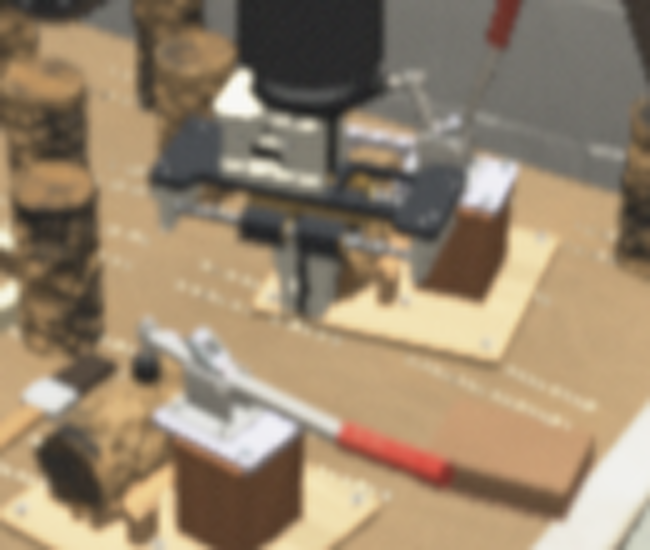

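The fingers are in front of the end face, tips at crop (305,315). I'll push in small steps.

Call:
{"fn": "arm_command", "kwargs": {
  "moves": [0,0,0,0,-0.5,0,1,0,0,0,0,-0.5,0,1,0,0,0,0,-0.5,0,1,0,0,0,0,-0.4,0,1,0,0,0,0,-0.4,0,1,0,0,0,0,-0.4,0,1]
}}

```text
clock: 5.48
ee_pos: [599.5, -273.9, 47.4]
eef_rot: [0.24, -3.132, -0.0]
ft_force: [-1.5, 3.0, 1.4]
finger_gap: 0.4
```

Call:
{"fn": "arm_command", "kwargs": {
  "moves": [0,0,0,0,-0.3,0,1,0,0,0,0,-0.3,0,1]
}}

```text
clock: 5.72
ee_pos: [600.4, -279.8, 47.4]
eef_rot: [0.24, -3.132, -0.0]
ft_force: [-2.5, 1.9, 0.6]
finger_gap: 0.1
```

Call:
{"fn": "arm_command", "kwargs": {
  "moves": [0,0,0,0,-0.2,0,1,0,0,0,0,-0.2,0,1]
}}

```text
clock: 5.98
ee_pos: [601.2, -283.8, 47.5]
eef_rot: [0.24, -3.132, 0.0]
ft_force: [-0.6, 2.0, 0.5]
finger_gap: 0.2
```

```bash
python3 - <<'E'
from h import *
go(w(0,70.5,48))
E
```

```text
t 5.97 pos [ 601.2 -283.8   47.5] cradle [-0.6 75.5 47.5] xang -171.2 z [-0. -0. -1.] F [-0.6  2.   0.5] gap 0.2 tool delta cm [-0.06 -0.5  -0.05] j [-0.15  0.49 -0.22  0.   -0.86  0.3 ]
```

Call:
{"fn": "arm_command", "kwargs": {
  "moves": [0,0,0,0,-0.2,0,1,0,0,0,0,0,0,1]
}}

```text
clock: 6.22
ee_pos: [601.8, -285.9, 47.6]
eef_rot: [-0.24, 3.132, -0.0]
ft_force: [0.5, 0.5, -0.1]
finger_gap: 0.4
```

Call:
{"fn": "arm_command", "kwargs": {
  "moves": [0,0,0,0,-0.2,0,1,0,0,0,0,0,0,1]
}}

```text
clock: 6.48
ee_pos: [602.1, -287.8, 47.6]
eef_rot: [-0.24, 3.132, -0.0]
ft_force: [0.1, 0.8, -0.9]
finger_gap: 0.4
```

Call:
{"fn": "arm_command", "kwargs": {
  "moves": [0,0,0,0,-0.15,0,1,0,0,0,0,0,0,1]
}}

```text
clock: 6.72
ee_pos: [602.3, -289.2, 47.6]
eef_rot: [-0.24, 3.132, -0.0]
ft_force: [-0.2, 1.4, 0.6]
finger_gap: 0.6
```

Call:
{"fn": "arm_command", "kwargs": {
  "moves": [0,0,0,0,-0.15,0,1,0,0,0,0,0,0,1]
}}

```text
clock: 6.98
ee_pos: [602.5, -290.7, 47.6]
eef_rot: [-0.24, 3.132, -0.0]
ft_force: [0.2, 0.8, -0.9]
finger_gap: 0.4
```

Call:
{"fn": "arm_command", "kwargs": {
  "moves": [0,0,0,0,-0.15,0,1,0,0,0,0,0,0,1]
}}

```text
clock: 7.22
ee_pos: [602.5, -290.8, 47.6]
eef_rot: [0.24, -3.132, -0.002]
ft_force: [-0.2, 7.3, 3.0]
finger_gap: 0.6
```

Call:
{"fn": "arm_command", "kwargs": {
  "moves": [0,0,0,0,-0.15,0,1,0,0,0,0,0,0,1]
}}

```text
clock: 7.48
ee_pos: [602.4, -290.9, 47.6]
eef_rot: [0.24, -3.132, -0.005]
ft_force: [-1.2, 15.1, 6.1]
finger_gap: 0.4
```

The arm stalls at y −290.8 and the force climbs to 15 N, so the casting is against the stop. I'll back off gently and check with the cameras.

Call:
{"fn": "arm_command", "kwargs": {
  "moves": [0,0,0,0,0.2,0,1,0,0,0,0,0.2,0,1,0,0,0,0,0.6,0,1,0,0,0,0,1.5,0,1,0,0,0,0,2,0,1,0,0,0,0,0,-3,1,0,0,0,0,0,-5,1,0,0,0,0,0,-6,1,0,0,0,0,0,-6,1,0,0,0,0,0,-6,1,0,0,0,0,0,-5,1,0,0,0,0,0,-2,1]
}}

```text
clock: 8.98
ee_pos: [596.4, -248.2, 381.8]
eef_rot: [-0.241, 3.127, -0.003]
ft_force: [-0.6, -0.5, -1.0]
finger_gap: 0.3
```

```bash
python3 - <<'E'
from h import *
q=1.3
go(w(0,70,360))
for n,(x,y) in dict(side=(240,120),top=(310,140)).items():
    a=vision.camera(n)["img"][:,:,::-1].copy()
    cv2.imwrite(f"pics/{n}3.png",cv2.resize(a[y:y+110,x:x+130],None,fx=6,fy=5.4,interpolation=cv2.INTER_CUBIC))
E
```

```text
t 8.97 pos [ 596.4 -248.2  381.8] cradle [1.000e-01 1.114e+02 3.818e+02] xang -171.2 z [ 0.005 -0.001 -1.   ] F [-0.6 -0.5 -1. ] gap 0.3 tool delta cm [ 0.03 -4.14  2.18] j [-0.09  0.25  0.21  0.   -1.52  0.25]
```

View pics/side3.png

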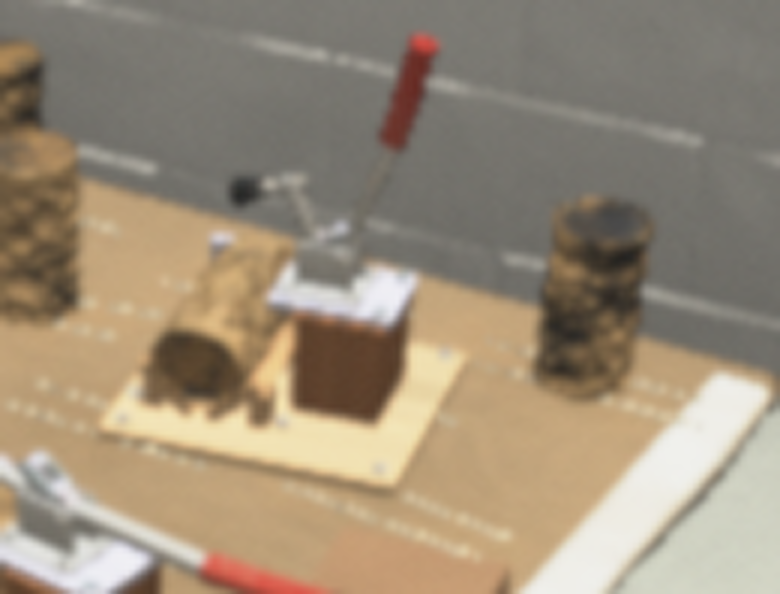

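View pics/top3.png

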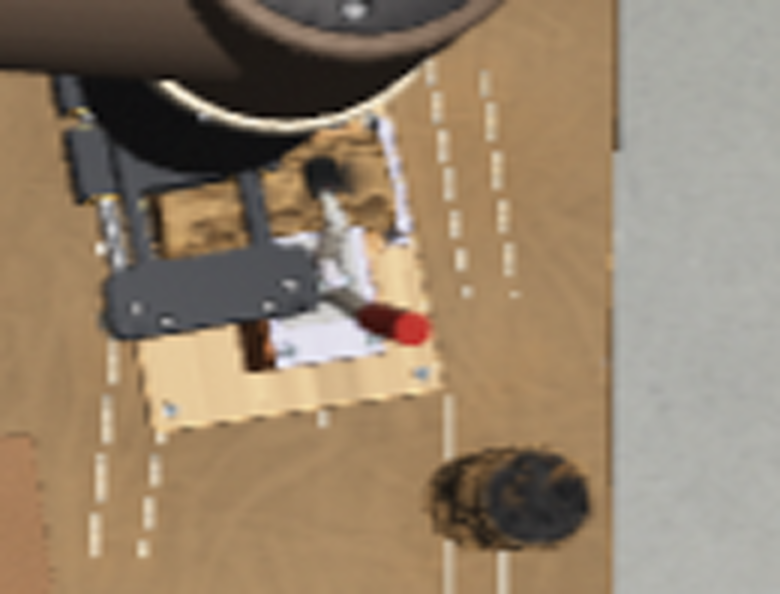

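The casting's far end now meets the stop plate in both views, with no gap visible at top (385,150), and the clamp is undisturbed. Next I'll turn the tool back 90° for the lever push.

Call:
{"fn": "arm_command", "kwargs": {
  "moves": [0,0,10,0,0,0,1,0,0,10,0,0,0,1,0,0,10,0,0,0,1,0,0,10,0,0,0,1,0,0,10,0,0,0,1,0,0,10,0,0,0,1,0,0,10,0,0,0,1,0,0,10,0,0,0,1,0,0,10,0,0,0,1,0,0,0,0,0,0,1]
}}

```text
clock: 10.32
ee_pos: [595.6, -248.1, 376.3]
eef_rot: [-2.042, -2.385, 0.001]
ft_force: [-0.6, 1.1, 0.5]
finger_gap: 0.4
```

```bash
python3 - <<'E'
from h import *
go(w(-59,-12,360))
P=lambda q,s=125,n=14.5:np.array([-65-s*np.cos(q)+n*np.sin(q),-12,120+s*np.sin(q)+n*np.cos(q)])
for q in [1.3,1.1,.9,.7,.5,.3,.2,.1]: print(q,P(q).round(1), "tcp",(P(q)+[9.5,0,0]).round(1))
E
```

```text
t 10.32 pos [ 595.6 -248.1  376.3] cradle [ -0.7 111.6 376.3] xang 98.9 z [-0.002  0.001 -1.   ] F [-0.6  1.1  0.5] gap 0.4 tool delta cm [-12.34  -5.86   1.63] j [-0.09  0.26  0.2  -0.   -1.52 -1.32]
1.3 [-84.5 -12.  244.3] tcp [-75.  -12.  244.3]
1.1 [-108.8  -12.   238. ] tcp [-99.3 -12.  238. ]
0.9 [-131.3  -12.   226.9] tcp [-121.8  -12.   226.9]
0.7 [-151.3  -12.   211.6] tcp [-141.8  -12.   211.6]
0.5 [-167.7  -12.   192.7] tcp [-158.2  -12.   192.7]
0.3 [-180.1  -12.   170.8] tcp [-170.6  -12.   170.8]
0.2 [-184.6  -12.   159. ] tcp [-175.1  -12.   159. ]
0.1 [-187.9  -12.   146.9] tcp [-178.4  -12.   146.9]
```

Call:
{"fn": "arm_command", "kwargs": {
  "moves": [0,0,0,-3.1,-1.4,0,1,0,0,0,-3.1,-1.4,0,1,0,0,0,-3.1,-1.4,0,1,0,0,0,-3.0,-1.2,0,1,0,0,0,0,0,3,1,0,0,0,0,0,4,1,0,0,0,0,0,3.5,1,0,0,0,0,0,2.7,1,0,0,0,0,0,0,1,0,0,0,0,0,0,1]
}}

```text
clock: 11.58
ee_pos: [561.7, -379.0, 246.7]
eef_rot: [2.042, 2.386, -0.0]
ft_force: [0.3, -0.0, 1.4]
finger_gap: 0.5
```

```bash
python3 - <<'E'
from h import *
go(w(-75,-12,244))
p=readout.get_state()["ee_pos"]
for n in("side","top"):
    a=vision.camera(n)["img"][:,:,::-1].copy();u=proj(n,p);print(n,u.round(1))
    x,y=(int(u[0])-60,int(u[1])-50)
    cv2.imwrite(f"pics/{n}4.png",cv2.resize(a[y:y+110,x:x+130],None,fx=5,fy=5,interpolation=cv2.INTER_CUBIC));print(x,y)
E
```

```text
t 11.57 pos [ 561.7 -379.   246.7] cradle [-54.  -12.7 246.7] xang 98.9 z [ 0.001 -0.001 -1.   ] F [ 0.3 -0.   1.4] gap 0.5 tool delta cm [ 0.07 -2.1   0.26] j [-0.31  0.35  0.05  0.   -1.27 -1.11]
side [296.1 131.6]
236 81
top [373.  185.4]
313 135
```

View pics/side4.png

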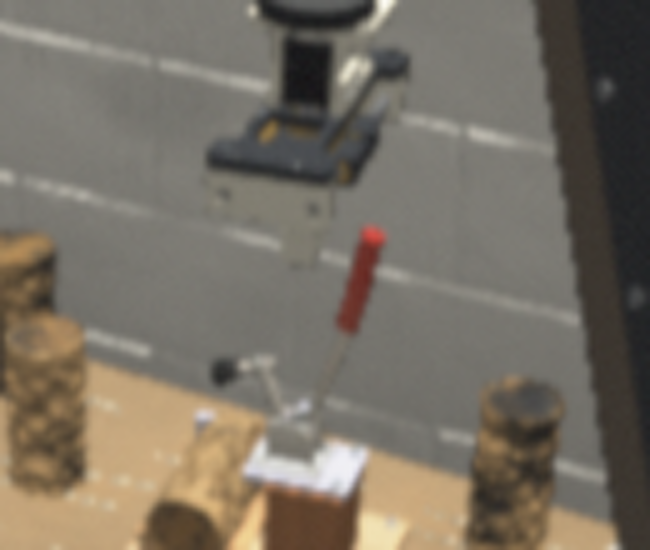

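View pics/top4.png

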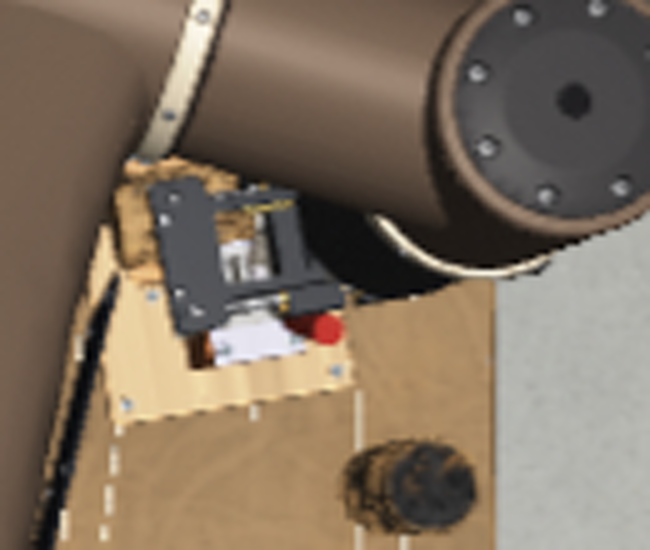

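The tip is at side (296,133), on the +x side of the red grip and clear of it. Now I'll push along the lever's arc, first to about 0.9 rad.

Call:
{"fn": "arm_command", "kwargs": {
  "moves": [0,0,0,0,-1.0,0.2,1,0,0,0,0,-1.0,0.1,1,0,0,0,0,-1.2,0.3,1,0,0,0,0,-1.2,0.3,1,0,0,0,0,-1.1,0.5,1,0,0,0,0,-1.1,0.6,1,0,0,0,0,0,0,1]
}}

```text
clock: 12.55
ee_pos: [494.7, -389.0, 225.0]
eef_rot: [-2.045, -2.383, 0.001]
ft_force: [1.2, 0.2, 0.1]
finger_gap: 0.2
```

```bash
python3 - <<'E'
from h import *
go(w(-121.8,-12,227))
p=readout.get_state()["ee_pos"]
for n in("side",):
    a=vision.camera(n)["img"][:,:,::-1].copy();u=proj(n,p);print(n,u.round(1))
    x,y=(int(u[0])-60,int(u[1])-40)
    cv2.imwrite(f"pics/{n}5.png",cv2.resize(a[y:y+110,x:x+130],None,fx=5,fy=5,interpolation=cv2.INTER_CUBIC));print(x,y)
E
```

```text
t 12.55 pos [ 494.7 -389.   225. ] cradle [-121.8  -12.4  225. ] xang 98.7 z [-0.001  0.001 -1.   ] F [1.2 0.2 0.1] gap 0.2 tool delta cm [ 0.04 -0.   -0.2 ] j [-0.36  0.29 -0.1  -0.   -1.19 -1.06]
side [315.8 141.1]
255 101
```

View pics/side5.png

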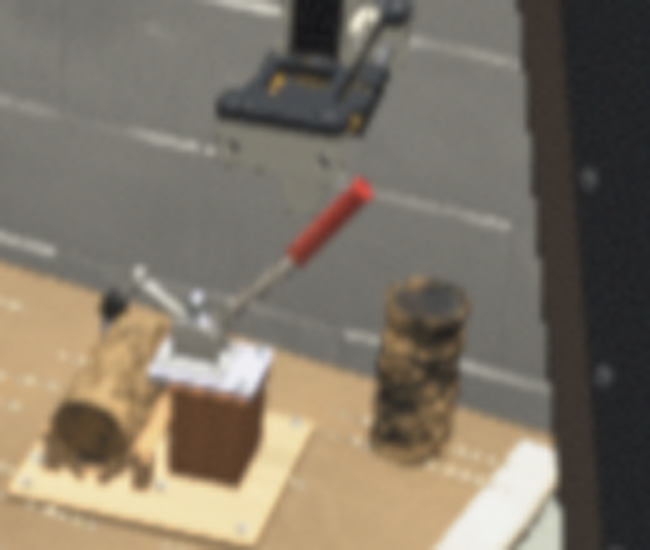

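The lever has followed to about 0.8–0.9 rad, its grip end at crop (360,190), and the tip is riding on the grip. I'll keep going.

Call:
{"fn": "arm_command", "kwargs": {
  "moves": [0,0,0,0,-1.0,0.7,1,0,0,0,0,-1.0,0.7,1,0,0,0,0,-0.8,0.9,1,0,0,0,0,-0.8,0.9,1,0,0,0,0,0,0,1]
}}

```text
clock: 13.22
ee_pos: [459.6, -394.4, 192.8]
eef_rot: [-2.045, -2.383, 0.0]
ft_force: [0.8, -0.1, 1.1]
finger_gap: 0.4
```

Call:
{"fn": "arm_command", "kwargs": {
  "moves": [0,0,0,0,-0.6,1.1,1,0,0,0,0,-0.6,1.1,1,0,0,0,0,-0.5,1.2,1,0,0,0,0,0,0,1]
}}

```text
clock: 13.72
ee_pos: [442.1, -396.3, 157.7]
eef_rot: [-2.044, -2.381, 0.001]
ft_force: [0.3, 1.1, 0.5]
finger_gap: 0.6
```

```bash
python3 - <<'E'
from h import *
go(w(-178,-12,147))
p=readout.get_state()["ee_pos"]
for n in("side",):
    a=vision.camera(n)["img"][:,:,::-1].copy();u=proj(n,p);print(n,u.round(1))
    x,y=(int(u[0])-75,int(u[1])-50)
    cv2.imwrite(f"pics/{n}6.png",cv2.resize(a[y:y+110,x:x+130],None,fx=5,fy=5,interpolation=cv2.INTER_CUBIC));print(x,y)
E
```

```text
t 13.72 pos [ 442.1 -396.3  157.7] cradle [-174.9  -11.7  157.7] xang 98.7 z [-0.003  0.002 -1.   ] F [0.3 1.1 0.5] gap 0.6 tool delta cm [-0.03 -0.31  1.07] j [-0.4   0.28 -0.26 -0.   -1.03 -1.02]
side [329.8 162.1]
254 112
```

View pics/side6.png

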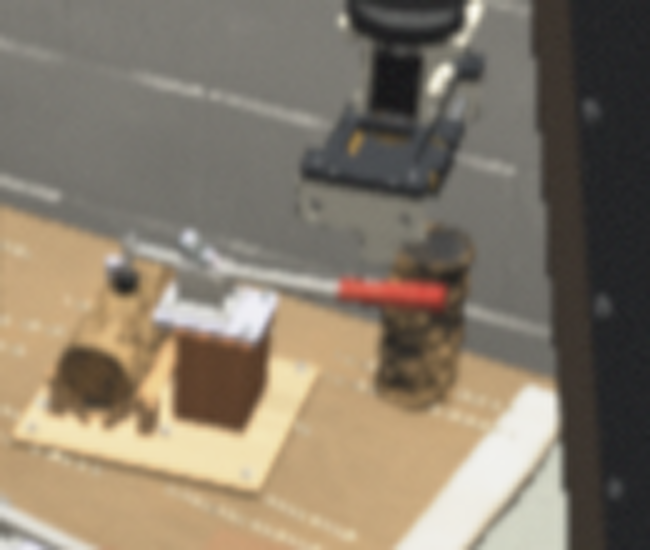

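The lever has left the finger and looks snapped down. I'll check its angle against the projected geometry.

```bash
python3 - <<'E'
from h import *
for q in (0,.1,.2):
  for s in (85,155):
    p=w(-65-s*np.cos(q)+6*np.sin(q),-12,120+s*np.sin(q)+6*np.cos(q));u=proj("side",p);print(q,s,((u-[254,112]+.4)*5).round())
E
```

```text
0 85 [341. 286.]
0 155 [443. 306.]
0.1 85 [340. 275.]
0.1 155 [444. 286.]
0.2 85 [338. 264.]
0.2 155 [442. 265.]
```

Call:
{"fn": "arm_command", "kwargs": {
  "moves": [0,0,0,0,0,-2,1,0,0,0,0,0,-4,1,0,0,0,0,0,-6,1,0,0,0,0,0,-6,1,0,0,0,0,0,-3,1,0,0,0,0,0,0,1]
}}

```text
clock: 14.52
ee_pos: [444.5, -397.5, 372.8]
eef_rot: [2.042, 2.381, 0.002]
ft_force: [0.5, -0.4, -0.9]
finger_gap: 0.6
```

```bash
python3 - <<'E'
from h import *
go(w(-178,-12,147))
for n,(x,y) in dict(side=(220,120),top=(300,140)).items():
    a=vision.camera(n)["img"][:,:,::-1].copy()
    cv2.imwrite(f"pics/{n}7f.png",a)
    cv2.imwrite(f"pics/{n}7.png",cv2.resize(a[y:y+110,x:x+130],None,fx=6,fy=5.4,interpolation=cv2.INTER_CUBIC))
E
```

```text
t 14.53 pos [ 444.5 -397.5  372.8] cradle [-172.7  -13.2  372.8] xang 98.8 z [ 0.005 -0.003 -1.   ] F [ 0.5 -0.4 -0.9] gap 0.6 tool delta cm [ 0.19 -0.62 22.58] j [-0.4   0.17  0.08  0.   -1.48 -1.02]
```

View pics/side7.png

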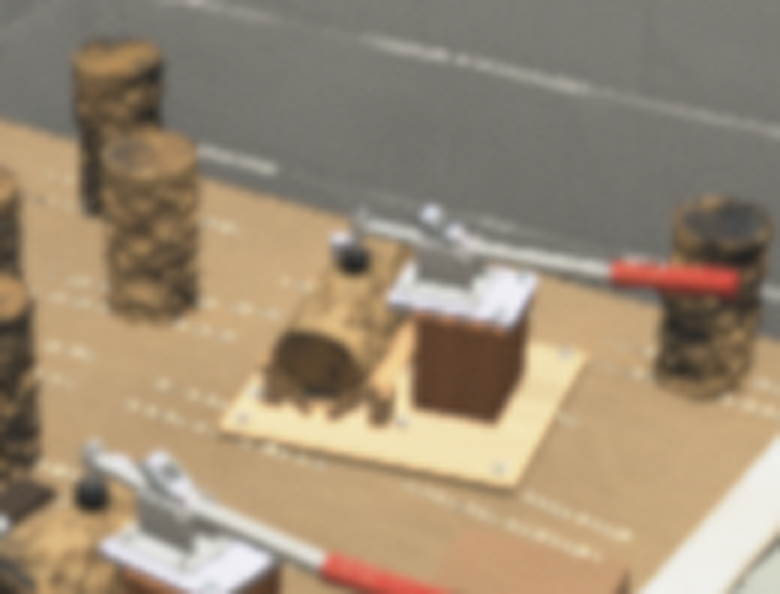

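View pics/top7f.png

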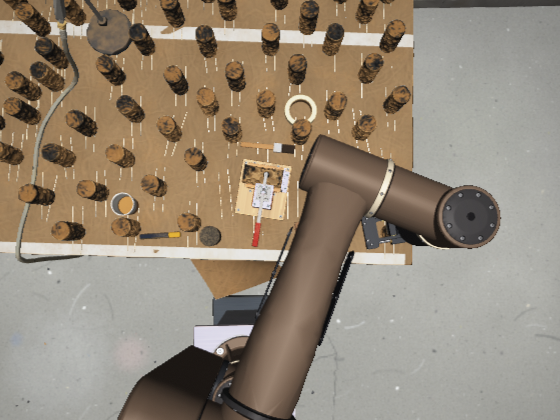

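The lever is down with the pad on the casting, but the slope and the absolute position give slightly different angles. I'll measure both levers more precisely.

```bash
python3 - <<'E'
from h import *
a=cv2.imread("pics/side7f.png").astype(int)
m=((a[:,:,2]>110)&(a[:,:,2]>2.2*a[:,:,1])).astype(np.uint8)
n,l,s,c=cv2.connectedComponentsWithStats(m)
for i in range(1,n):
  if s[i,4]>20:
    ys,xs=np.where(l==i);f=cv2.fitLine(np.c_[xs,ys].astype(np.float32),cv2.DIST_L2,0,.01,.01).ravel()
    print(s[i],c[i].round(1),"slope",(f[1]/f[0]).round(3))
for q in (0,.05,.1,.15,.2):
  A=[proj("side",w(-65-s_*np.cos(q)+6*np.sin(q),-12,120+s_*np.sin(q)+6*np.cos(q))) for s_ in(85,120,155)]
  print(q,A[1].round(1),((A[2]-A[0])[1]/(A[2]-A[0])[0]).round(3))
b=cv2.imread("pics/side7f.png")[150:190,270:360];cv2.imwrite("pics/side8.png",cv2.resize(b,None,fx=8,fy=8,interpolation=cv2.INTER_CUBIC))
b=cv2.imread("pics/side7f.png")[195:250,220:340];cv2.imwrite("pics/side8b.png",cv2.resize(b,None,fx=6,fy=6,interpolation=cv2.INTER_CUBIC))
# cradle b from first pic
t=cv2.imread("pics/top0.png")[150:255,225:300];cv2.imwrite("pics/topb.png",cv2.resize(t,None,fx=5,fy=5,interpolation=cv2.INTER_CUBIC))
E
```

```text
[330 170  13   4  43] [336.4 171.5] slope 0.002
[281 227  15   7  48] [288.5 230.2] slope 0.368
0 [331.9 170.8] 0.191
0.05 [332.  169.3] 0.146
0.1 [331.9 167.7] 0.101
0.15 [331.8 166.1] 0.055
0.2 [331.6 164.5] 0.009
```

View pics/side8.png

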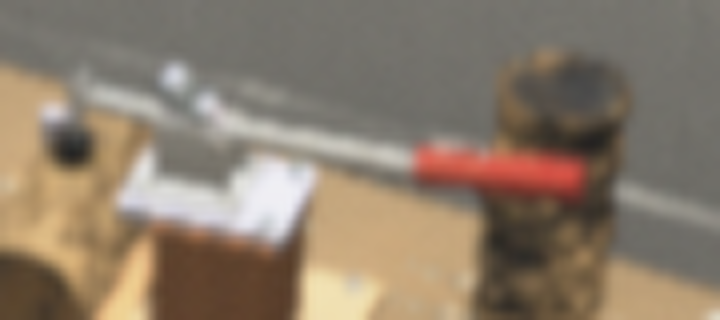

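View pics/topb.png

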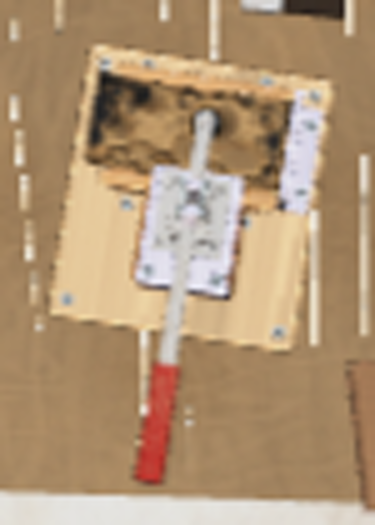

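```bash
python3 - <<'E'
from h import *
np.set_printoptions(precision=2,suppress=True)
tb=lambda x,y:(225+x/5-.4,150+y/5-.4)
B=np.array([onz("top",*tb(*c),12) for c in [(93,47),(332,82),(290,350),(50,315)]])
A=np.array([onz("top",*tc(*c),12) for c in [(80,132),(320,95),(370,358),(132,400)]])
off=np.mean([cr(a) for a in A],0);print("plate centre in cradle",off)
d=B[0]-B[3];d2=B[1]-B[2];th=np.arctan2((d+d2)[1],(d+d2)[0]);print("yaw b",np.degrees(th))
ex=np.array([np.cos(th),np.sin(th),0]);ey=np.array([-np.sin(th),np.cos(th),0])
Ob=B.mean(0)-ex*off[0]-ey*off[1];Ob[2]=0;Ob+=[-2,2,0]
def lever(O,ex,ey,q,yy,s): return proj("side",O+ex*(-65-s*np.cos(q)+6*np.sin(q))+ey*yy+np.array([0,0,120+s*np.sin(q)+6*np.cos(q)]))
im=cv2.imread("pics/side7f.png").astype(float)
red=np.clip(im[:,:,2]-np.maximum(im[:,:,0],im[:,:,1])*1.3-15,0,120)
for nm,(x0,x1,y0,y1),(o,a,b,yy) in [("A",(316,348,160,182),(O,EX,EY,-12)),("B",(268,312,215,245),(Ob,ex,ey,-10))]:
    W=red[y0:y1,x0:x1];Y,X=np.mgrid[y0:y1,x0:x1]
    cx,cy=(W*X).sum()/W.sum(),(W*Y).sum()/W.sum()
    C=np.cov(np.c_[X.ravel(),Y.ravel()].T,aweights=W.ravel());v=np.linalg.eigh(C)[1][:,1]
    print(nm,"centroid",round(cx,2),round(cy,2),"slope",v[1]/v[0])
    for q in(0,.1,.2):
        p=[lever(o,a,b,q,yy,s) for s in(85,120,155)];print("  q",q,p[1],(p[2]-p[0])[1]/(p[2]-p[0])[0])
E
```

```text
plate centre in cradle [-34.53  -8.27  12.  ]
yaw b -10.117964661106496
A centroid 333.24 170.99 slope 0.08112697450274851
  q 0 [331.92 170.85] 0.19109994687451384
  q 0.1 [331.91 167.71] 0.10058689413175613
  q 0.2 [331.55 164.53] 0.009200486982478022
B centroid 285.22 228.48 slope 0.3877715289890459
  q 0 [284.03 229.27] 0.49781547161174033
  q 0.1 [283.82 225.78] 0.39436221601406063
  q 0.2 [283.27 222.12] 0.28847627398043124
```

View pics/side8b.png

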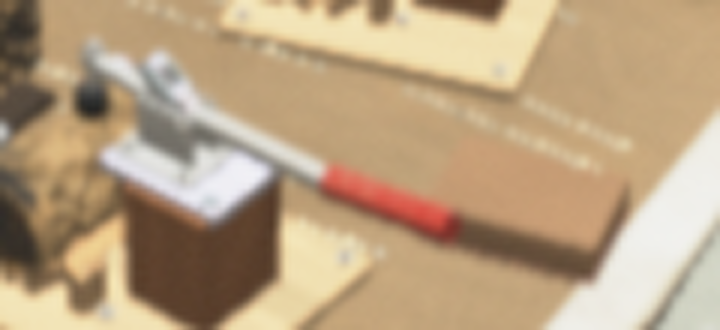

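The locked lever B shows the same slope offset from my model (0.39 measured, 0.50 predicted) as lever A (0.08 and 0.19). Both grip centres fit q = 0 to within about 1.5 px, so lever A is fully locked. The arm is clear, so I'll hand in.

```bash
python3 - <<'E'
from cell import bot,readout
s=readout.get_state();print(s["clock"],s["ft_force"])
print(bot.job_done())
E
```

```text
14.625 [-0.03507706  0.74736916 -1.52637128]
the job is handed in; nothing more can be done
None
```

The loose casting is home against its stop plate and its clamp lever is locked. I handed the job in at 14.6 s with the arm clear of everything.

- **Casting:** I pushed its free end along the V with the closed fingertips. It slid at about 1–3 N until it stalled, and the force rose to 15 N. That was within about 2 mm of the stop position I had worked out. After I backed off, neither camera showed a gap at the stop.
- **Lever:** I pushed the grip along its arc, past the dead point. The lever then snapped down on its own, away from the finger.
- **Lever check:** The slope of the grip in the side picture was 0.11 off my model for a level lever, which alone would suggest about 0.1 rad. The other lever, known to be locked, showed the same offset. Both grip centres matched level to within about 1.5 pixels, so I take the lever as fully locked.
- **Surroundings:** The last pictures showed nothing disturbed. In the top view the arm hid the working cradle, the sanding block and the casting to its right, so I checked those only in the side view.

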